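# Slide the spotlight round the bent rail to the green tile

## Robot

A 6-joint arm with a two-finger parallel gripper is mounted at the origin on the work surface. World frame = base frame: x ahead of the robot, y to its left, z up, the work surface at z = 0. Lengths are in mm, angles in rad, forces in N, time in s.
With the tool pointing down it reaches from about 300 to 775 mm from the base axis. Payload 14.6 kg.
Tool frame: the origin (TCP) lies on the front face of the gripper's body, between the roots of the fingers; the fingertips stand 97 mm ahead of it and the grasp point (between the pads) lies 78 mm ahead of it; z points along the fingers, y is the direction in which the jaws open and shut (so a half turn about z gives the same grasp; the last joint's range is limited). The gripper opens to 94 mm and grips with 3 to 60 N. Pads are 16 mm wide; open, the fingers measure 119 mm over their backs; the gripper's body (75 mm by 177 mm) begins 78 mm behind the grasp point.
Start: joints at [-1.233, 0.3, 1.521, -0, 1.321, -0.067], TCP at [216.602, -505.543, 302.646] pointing down, gripper open.
Joint ranges: [-3.03, 3.03], [-0.79, 2.21], [0.23, 2.52], [-1.04, 4.18], [0, 3.07], [-2.55, 2.55]. Speed limits (rad/s): [2.22, 2.22, 2.57, 3.14, 3.14, 3.14].

## Interface

Orientations are given as [roll, pitch, yaw] about the fixed x, y, z axes, in that order (R = Rz(yaw) Ry(pitch) Rx(roll)).
In Python, from cell import manip, eyes, finder gives the robot as it stands.
- The arm moves only by the tool drive_tool, never from a script. Its argument "rows" is a list of rows, each an object with "offset": the shift along the tool's x, y, z in mm, a list of three; "spin": the turn about the tool's z in degrees; "jaw": the finger opening in mm, from 0 to 94. In form: [{"offset": [dx, dy, dz], "spin": spin, "jaw": jaw}, ...]. A call has 1 to 20 rows; each row shifts and turns the commanded pose from where the row before left it, along the tool's axes as they then stand; what a row does not reach is not made up. A row lasts 1/10 s, in which the tool goes at most 50 mm and 8.59 degrees, less where a joint would pass 70% of its speed; a pose out of reach is approached as far as the arm can. A call is refused whole if a number of a shift passes 50 or a number of a turn 8.59, either way. A call with a gripper value outside its range is refused whole. The fingers move at their own pace and stop on an object; "force" is the grip in N (left out, the last holds). Time passes only in rows, so rows that do not move let the fingers close. It gives the time, the measured TCP pose, the force and the opening at its end, in the units of the state.
- manip.read_state(): the state, without advancing time (a new reading comes with each control period).
- eyes.camera(name): name is "side" or "top" or "wrist"; returns a dict with "color" (480x640x3 uint8, blue, green, red), "depth" (480x640 float32, mm along the optical axis (not along the pixel's ray), 0 where there is no reading), "vfov" (degrees; the focal length in pixels is half the picture's height over the tangent of half this angle, whatever the lens; pixels are square), "cx", "cy" (the principal point, pixels), "D" ([k1, k2, p1, p2, k3] as OpenCV has them; the pictures are not rectified), "rvec" (rotation vector, rad) and "tvec" (3), from world to camera coordinates, as OpenCV has them. Camera axes: x right, y down, z forward; pixel columns grow to the right and rows downward; lengths in mm; the calibration is good to about 2 mm. A picture is of the moment at which its call begins.
- manip.sign_off(): hands the job in, once; it reports no verdict.
Trained networks look in the newest picture that a camera, given by its name, has taken for a name from the list of things; names that differ only in an ending like _2 or _b are one class to them, and where a whole thing is asked for, a point or a joint stands for the part that bears it (a point fixed in the world has none). Each returns a list of dicts, best first, with "p" (0 to 1); they miss things now and then, are a little off and sometimes report something else, mostly with a low value. They report only what shows in the picture. A call takes as long as a camera call.
- finder.find_in(camera, target): "uv" ([column, row] in pixels, amid what is visible of it).
The state is a dict: "clock": time; "joints": joint angles; "qd": joint speeds; "effort": joint torques, N m; "eef_pos": TCP position; "eef_rot": TCP orientation; "wrist_force": force on the tool from outside, world axes, zero at the start; "moment": the same for the moment, N m; "finger_gap": finger opening in mm.
Only numpy, scipy, OpenCV 4.12 (cv2) and the standard library are available. Lean on these libraries where they do the work, as an engineer would, in place of code of your own. Each camera call takes 0.05 s, during which the arm holds its last target. There are 200 camera calls.

## Task

Slide the small black spotlight along its bent rail, round the bend without forcing it, until it hangs over the centre of the green sample tile. Let go of it there, hanging still, and leave both tiles where they lie.

Things in the scene. Friction and masses are not known exactly. Their poses are not given: they have to be found in the camera images.
- lamp: black LED spotlight, 0.18 kg, hanging loose on the rail by a drilled collar. Origin: hole centre, 5 mm below the rod's axis as it hangs; x along the hole, z up. Collar 36 mm outside, hole 20 mm, 24 mm long. Orange tab on top, 26 mm along x, 12 mm thick in y, from 18 to 53 mm above the origin: grasp its thickness from above, tips above the collar. Cone shade 58 mm wide, to 82 mm below.
- rail: fixed level 10 mm steel rod, axis 180 mm up, one 60 degree level bend; posts on 80 mm feet. Origin: on the desk below the corner where the legs' axes meet. Leg A along +y, post at 220 mm; leg B along (-0.866, -0.5), post at 250 mm. Bend: 70 mm radius about x -70, y +40.4 mm, meeting each leg 40.4 mm from the corner. Lamp starts on A 75-165 mm from the corner; tiles lie under B.
- green_tile: loose green sample tile, 50 x 50 x 8 mm, flat on a fixed 6 mm wooden board under leg B, its centre under the rod 70 to 170 mm from the corner. Origin: centre of its underside.
- red_tile: loose red sample tile of the same size on the same board, 60 to 95 mm from the green one along leg B, nearer or farther: not the one wanted. Origin: centre of its underside.

How it is judged (in metres and radians):
On the way:
1. the lamp is in the bend (y of lamp in the frame of rail between -0.02 and 0.03 m).
At the end, for the whole second after the job is handed in: The lamp hangs from leg B of the rail with its collar within 20 mm (seen from above) of the green tile's centre, upright within 11 degrees and at rest (under 30 mm/s); both tiles are within 15 mm of where they lay (horizontal distance between lamp and green_tile below 0.02 m and angle between lamp's own z axis and vertical below 0.2 rad and height (world z) of lamp above 0.16 m and linear speed of lamp below 0.03 m/s and distance of each of green_tile, red_tile from where it was at the start of the episode below 0.015 m); the robot touches nothing.
It fails at once if the lamp is forced against the rail (over 60 N) (contact force between lamp and rail above 60 N).
It fails at once if a tile is pushed away (more than 15 mm) (distance of any of green_tile, red_tile from where it was at the start of the episode above 0.015 m).
It also fails if it takes over 40 s, if anything falls off the work surface, if the arm or the gripper's body presses on something with over 40 N, if the wrist force passes 120 N, or if a joint passes its speed limit or range.

## Working session

There is one attempt and no reset: what is moved stays moved. The work goes in short steps, Python scripts to look and compute and a tool call to move; the robot and the scene stay as the last step left them, time stands still between calls to the robot, and variables do not carry over. Pictures are saved under pics/ and viewed, about 8 in all and at most 12, crops included, and the job is handed in when it is done.

Besides the shell and the picture viewer there is one more tool, called after ">>>" in YAML: its name, and indented under it one key for each argument. drive_tool: Moves the arm, as the interface text tells. Its arguments: {"type":"object","properties":{"rows":{"type":"array","items":{"type":"object","properties":{"offset":{"type":"array","items":{"type":"number"}},"spin":{"type":"number"},"jaw":{"type":"number"}}}},"force":{"type":"number"}},"required":["rows"]}

```bash
mkdir -p pics
cat > h.py <<'E'
import numpy as np, cv2
from cell import manip, eyes, finder
def cam(n):
    c=eyes.camera(n); c['f']=240/np.tan(np.radians(c['vfov'])/2)
    c['K']=np.array([[c['f'],0,c['cx']],[0,c['f'],c['cy']],[0,0,1]]); c['R']=cv2.Rodrigues(np.array(c['rvec'],float))[0]
    c['t']=np.array(c['tvec'],float).ravel(); c['D']=np.array(c['D'],float); return c
def ray(c,uv):
    p=cv2.undistortPoints(np.array(uv,float).reshape(-1,1,2),c['K'],c['D']).reshape(-1,2)
    return np.c_[p,np.ones(len(p))]
def atz(c,uv,z):
    d=ray(c,uv)@c['R']; o=-c['R'].T@c['t']; return o+d*((z-o[2])/d[:,2])[:,None]
def cloud(c,m):
    v,u=np.nonzero(m&(c['depth']>0)); r=ray(c,np.c_[u,v])
    return (r*c['depth'][v,u][:,None]-c['t'])@c['R']
def masks(c):
    h=cv2.cvtColor(c['color'],cv2.COLOR_BGR2HSV); H,S,V=[h[...,i] for i in range(3)]
    k=(S>110)&(V>60)
    return dict(green=k&(H>40)&(H<90),red=k&((H<6)|(H>172)),orange=k&(H>7)&(H<22))
E
python3 - <<'E'
from h import *
im=[]
print(manip.read_state())
for n in ('top','side'):
    c=cam(n); cv2.imwrite(f'pics/{n}0.png',c['color'])
    print(n,'cam at',-c['R'].T@c['t'])
    for t in ('lamp','rail','green_tile','red_tile'): print(t,[(np.round(x['uv']),round(x['p'],2)) for x in finder.find_in(n,t)[:2]])
    for k,m in masks(c).items():
        nn,l,s,ce=cv2.connectedComponentsWithStats(m.astype(np.uint8))
        for i in range(1,nn):
            if s[i,4]>60:
                P=cloud(c,l==i); print(k,ce[i].round(),s[i,4],np.median(P,0).round(1) if len(P) else None)
E
```

```text
{'clock': 0.0, 'joints': array([-1.23255467e+00,  3.00493803e-01,  1.52159607e+00, -1.51054821e-05,
        1.32069594e+00, -6.65674319e-02]), 'qd': array([-0.00130791,  0.00080857, -0.00078132,  0.0004513 ,  0.00065746,
        0.00013684]), 'effort': array([-1.61739157e-03, -5.31820428e+01, -3.52734804e+01,  7.07103079e-02,
        2.42884067e-02, -1.09568807e-04]), 'eef_pos': array([ 216.57428651, -505.3979425 ,  302.06746887]), 'eef_rot': array([-3.14040116e+00, -6.47683727e-05,  4.04812795e-01]), 'wrist_force': array([-0.28471496, -0.51489459,  0.1664323 ]), 'moment': array([0.00149629, 0.00264431, 0.02153934]), 'finger_gap': 93.91222647137538}
top cam at [555.57153819  10.39419914 804.12607138]
lamp [(array([208., 261.]), 0.89)]
rail [(array([298., 272.]), 0.82)]
green_tile [(array([341., 309.]), 0.55)]
red_tile [(array([307., 280.]), 0.76)]
green [343. 304.] 312 [486.6 -46.8  14.6]
green [258. 317.] 136 [462.3 103.6   9.2]
green [329. 316.] 216 [464.1 -22.5  14.7]
red [  4. 118.] 436 [797.3 537.5  72.9]
red [568.  97.] 214 [ 833.1 -408.3  110. ]
red [316. 275.] 362 [537.6   1.
[... 303 characters left out ...]

side cam at [466.10061171 601.98784464 497.55597209]
lamp [(array([316., 297.]), 0.81)]
rail [(array([334., 369.]), 0.84)]
green_tile [(array([404., 292.]), 0.68)]
red_tile [(array([369., 300.]), 0.59)]
green [404. 289.] 607 [474.2 -30.   13.9]
green [408. 354.] 238 [459.4 107.9   7.8]
red [262. 135.] 94 [ 830.3 -411.1  122.5]
red [368. 303.] 728 [526.5  15.2  13.8]
orange [537.  12.] 371 [   70.2 -1558.9   262.5]
orange [597.  17.] 874 [ -157.  -1558.5   248.8]
orange [463. 100.] 2436 [  311.4 -1561.2   -96.2]
orange [493. 117.] 202 [  175.1 -1558.   -165. ]
orange [332. 167.] 1169 [ 685.8 -493.4   14.2]
orange [322. 245.] 408 [562.5 176.1 219.2]
orange [390. 302.] 1084 [497.6  -1.5   5.8]
```

View pics/top0.png

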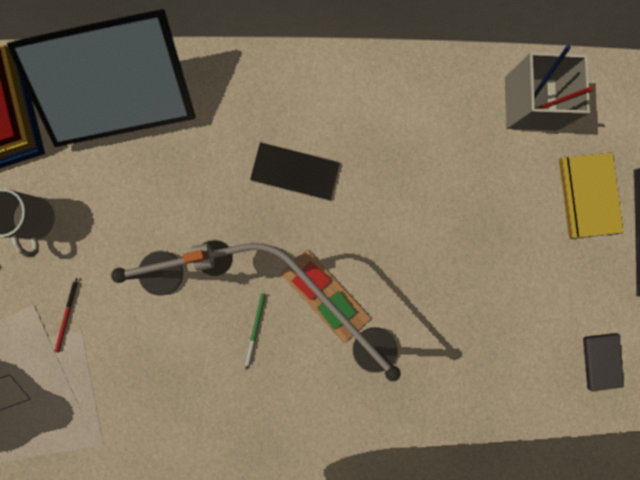

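View pics/side0.png

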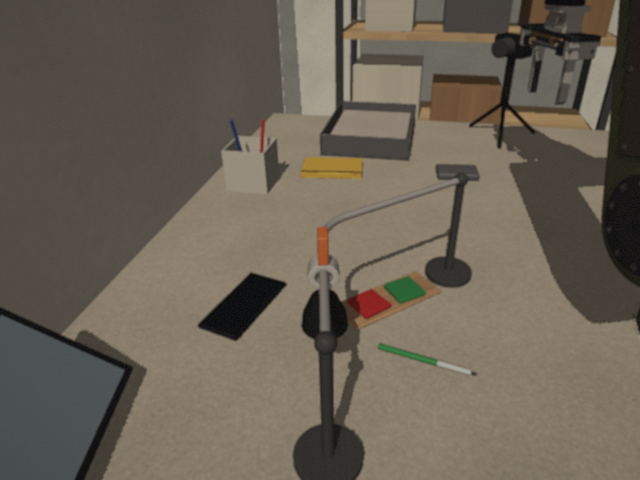

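The top view shows the lamp tab at (193,256) on leg A, the bend near (270,248), post tops at (120,275) and (392,373), and the red and green tiles under leg B. The side view shows both tiles whole, at (368,303) and (404,289), and the tab at (322,245). Next I fit the rail's pose.

```bash
cat >> h.py <<'E'
def railpts():
    a=np.radians(np.linspace(0,-60,40)); 
    A=np.c_[np.zeros(180),np.linspace(220,40.4,180)]
    B=np.linspace(40.4,250,210)[:,None]*np.array([-.866,-.5])
    arc=np.c_[-70+70*np.cos(a),40.4+70*np.sin(a)]
    return np.r_[A,arc,B]
def T(p,q):
    c,s=np.cos(p[2]),np.sin(p[2]); return np.asarray(q)@np.array([[c,s],[-s,c]])+p[:2]
E
python3 - <<'E'
from h import *
from scipy.optimize import least_squares
from scipy.spatial import cKDTree
R=railpts(); fits=[]
for n,pa,pb in (('top',(120,275),(392,373)),('side',(325,342),(462,179))):
    c=cam(n); e=atz(c,[pa,pb],185)[:,:2]; print(n,'post tops',e.round(1),np.linalg.norm(e[0]-e[1]))
    P=cloud(c,np.ones((480,640),bool)); P=P[(P[:,2]>178)&(P[:,2]<190)&(P[:,0]>300)&(P[:,0]<720)&(abs(P[:,1])<330)]
    mA,mB=[0,220],[-216.5,-125]; th=np.arctan2(*(e[1]-e[0])[::-1])-np.arctan2(-345,-216.5)
    p0=np.r_[0,0,th]; p0[:2]=e.mean(0)-T(p0,np.mean([mA,mB],0)[None])[0]
    def f(p): return np.r_[cKDTree(T(p,R)).query(P[:,:2])[0], .3*(T(p,[mA,mB])-e).ravel()]
    s=least_squares(f,p0,loss='soft_l1',f_scale=4); d=f(s.x)[:-4]
    print('n',len(P),'fit',s.x.round(3),'med res',np.median(d).round(2), 'z',np.median(P[:,2]).round(1),'ends',T(s.x,[mA,mB]).round(1)); fits.append(s.x)
    for k,m in masks(c).items():
        if k=='orange':continue
        nn,l,st,ce=cv2.connectedComponentsWithStats(m.astype(np.uint8)); Q=[]
        for i in range(1,nn):
            if st[i,4]>60:
                v,u=np.nonzero(l==i); w=atz(c,np.c_[u,v],14)[:,:2]
                if 400<w[:,0].mean()<600 and abs(w[:,1].mean())<80: Q.append(w)
        r=cv2.minAreaRect(np.vstack(Q).astype(np.float32)); rel=np.array(r[0])-s.x[:2]
        th=s.x[2]; q=np.array([[np.cos(th),np.sin(th)],[-np.sin(th),np.cos(th)]])@rel
        print(k,np.round(r[0],1),np.round(r[1],1),'along B',q@[-.866,-.5],'off',q@[.5,-.866])
    m=masks(c)['orange']; O=cloud(c,m); O=O[(O[:,2]>190)&(O[:,2]<240)&(abs(O[:,1])<300)&(O[:,0]>300)]
    print('tab',O.mean(0).round(1),O.min(0).round(1),O.max(0).round(1)); th=s.x[2]
    print('tab in rail',np.array([[np.cos(th),np.sin(th)],[-np.sin(th),np.cos(th)]])@(O.mean(0)[:2]-s.x[:2]))
E
```

```text
top post tops [[ 539.   276.6]
 [ 406.3 -103.4]] 402.4622723128615
n 2551 fit [5.88095e+02 6.42440e+01 2.23000e-01] med res 2.97 z 184.9 ends [[ 539.4  278.8]
 [ 404.7 -105.6]]
green [476.3 -35.4] [49.1 48.8] along B 149.7394005023931 off -2.8129377512712352
red [528.3  10.3] [47.6 48.8] along B 80.54549910274804 off -1.0835867571801643
tab [565.4 162.9 226.6] [557.9 150.3 194.9] [573.5 176.4 231.7]
tab in rail [ -0.25511977 101.18508971]
side post tops [[537.1 285.2]
 [402.4 -95.4]] 403.72344089195406
n 2276 fit [5.86902e+02 7.29460e+01 2.33000e-01] med res 2.71 z 184.1 ends [[536.1 287. ]
 [405.1 -98.7]]
green [473.7 -30.7] [50.5 51.8] along B 153.51253952268166 off -2.3675001405080707
red [527.1  14.8] [52.9 53.8] along B 83.40094471052844 off 1.1809740287419856
tab [562.6 173.1 216.1] [556.2 152.9 193.4] [572.1 178.9 229.1]
tab in rail [ -0.53201958 103.01316121]
```

>>> drive_tool:
  rows:
    - {"offset":[0,0,-6],"spin":-8,"jaw":60}
    - {"offset":[0,0,-6],"spin":-8,"jaw":60}
    - {"offset":[0,0,-6],"spin":-8,"jaw":60}
    - {"offset":[0,0,-6],"spin":-8,"jaw":60}
    - {"offset":[0,0,-6],"spin":-8,"jaw":60}
    - {"offset":[0,0,-6],"spin":-8,"jaw":60}
    - {"offset":[0,0,-6],"spin":-8,"jaw":60}
    - {"offset":[0,0,-6],"spin":-8,"jaw":60}
    - {"offset":[0,0,-6],"spin":-8,"jaw":60}
    - {"offset":[0,0,-6],"spin":-8,"jaw":60}

```text
clock: 1.6
eef_pos: [216.6, -505.5, 362.9]
eef_rot: [3.142, 0.0, 1.807]
wrist_force: [-0.0, 0.6, 0.7]
finger_gap: 60.3
```

>>> drive_tool:
  rows:
    - {"offset":[29,24.5,0],"spin":0,"jaw":60}
    - {"offset":[29,24.5,0],"spin":0,"jaw":60}
    - {"offset":[29,24.5,0],"spin":0,"jaw":60}
    - {"offset":[29,24.5,0],"spin":0,"jaw":60}
    - {"offset":[29,24.5,0],"spin":0,"jaw":60}
    - {"offset":[29,24.5,0],"spin":0,"jaw":60}
    - {"offset":[29,24.5,0],"spin":0,"jaw":60}
    - {"offset":[29,24.5,0],"spin":0,"jaw":60}
    - {"offset":[29,24.5,0],"spin":0,"jaw":60}
    - {"offset":[29,24.5,0],"spin":0,"jaw":60}
    - {"offset":[29,24.5,0],"spin":0,"jaw":60}
    - {"offset":[29,24.5,0],"spin":0,"jaw":60}
    - {"offset":[29,24.5,0],"spin":0,"jaw":60}
    - {"offset":[29,24.5,0],"spin":0,"jaw":60}
    - {"offset":[29,24.5,0],"spin":0,"jaw":60}
    - {"offset":[29,24.5,0],"spin":0,"jaw":60}
    - {"offset":[29,24.5,0],"spin":0,"jaw":60}
    - {"offset":[29,24.5,0],"spin":0,"jaw":60}

```text
clock: 3.4
eef_pos: [527.3, 104.9, 362.7]
eef_rot: [3.141, 0.0, 1.801]
wrist_force: [0.1, -0.8, 0.4]
finger_gap: 59.8
```

Run:
```python
from h import *
c=cam('wrist'); cv2.imwrite('pics/w1.png',c['color']); print(manip.read_state()['eef_pos'],'cam',-c['R'].T@c['t'],c['R'][2])
O=cloud(c,masks(c)['orange']); O=O[(O[:,2]>195)&(O[:,2]<245)]
if len(O): print(len(O),np.median(O,0).round(1),O.min(0).round(1),O.max(0).round(1)); t=O[O[:,2]>np.percentile(O[:,2],90)-5]; print(cv2.minAreaRect(t[:,:2].astype(np.float32)))
p=np.array([587.5,68,.226]); P=cloud(c,np.ones((480,640),bool)); P=P[(P[:,2]>180)&(P[:,2]<189)]; print(len(P))
from scipy.optimize import least_squares
from scipy.spatial import cKDTree
R=railpts(); s=least_squares(lambda p:cKDTree(T(p,R)).query(P[:,:2])[0],p,loss='soft_l1',f_scale=4,x_scale=[1,1,.01]); print('rail',s.x.round(3),np.median(s.fun),P.min(0),P.max(0))
```

```text
[528.60844702 108.51886238 362.17543708] cam [509.58862659 182.13603988 445.66336953] [ 0.06350154 -0.26690512 -0.96162842]
1109 [564.4 164.8 228.7] [557.  150.  195.3] [573.3 176.8 230.7]
((565.1090087890625, 163.35630798339844), (12.20287036895752, 25.554630279541016), 14.958104133605957)
6260
rail [5.8551e+02 6.4513e+01 2.1700e-01] 2.3925920688362545 [490.05309218 -22.14449958 180.02161398] [584.9610901  266.19429907 188.99141297]
```

View pics/w1.png

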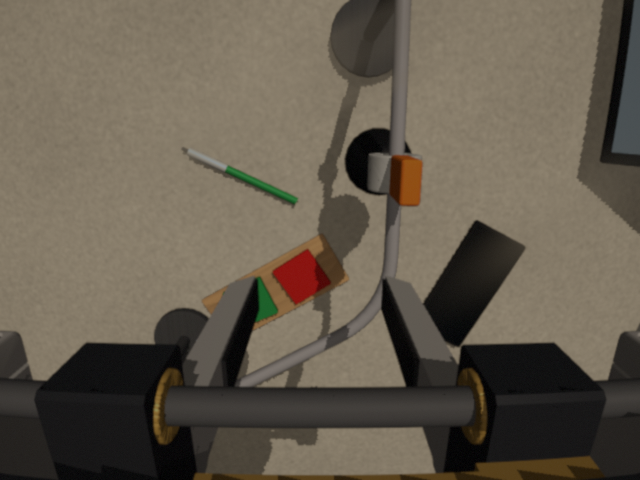

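Wrist view: tab at (405,180), collar beside it, red tile (302,277), green partly hidden at (262,305). Its tab position (565,163) agrees with the top camera. Moving over it.

>>> drive_tool:
  rows:
    - {"offset":[12,12.5,0],"spin":0,"jaw":50}
    - {"offset":[12,12.5,0],"spin":0,"jaw":50}
    - {"offset":[12,12.5,0],"spin":0,"jaw":50}
    - {"offset":[12,12.5,0],"spin":0,"jaw":50}
    - {"offset":[0,0,0],"spin":0,"jaw":50}
    - {"offset":[0,0,0],"spin":0,"jaw":50}

```text
clock: 4.05
eef_pos: [564.4, 161.3, 362.4]
eef_rot: [-3.141, 0.0, 1.801]
wrist_force: [0.0, -0.6, -0.1]
finger_gap: 49.9
```

>>> drive_tool:
  rows:
    - {"offset":[1,0,16],"spin":0,"jaw":50}
    - {"offset":[1,0,16],"spin":0,"jaw":50}
    - {"offset":[0,0,16],"spin":0,"jaw":50}
    - {"offset":[0,0,10],"spin":0,"jaw":50}
    - {"offset":[0,0,8],"spin":0,"jaw":50}
    - {"offset":[0,0,0],"spin":0,"jaw":30}
    - {"offset":[0,0,0],"spin":0,"jaw":20}
    - {"offset":[0,0,0],"spin":0,"jaw":14}
    - {"offset":[0,0,0],"spin":0,"jaw":4}
    - {"offset":[0,0,0],"spin":0,"jaw":4}
    - {"offset":[0,0,0],"spin":0,"jaw":4}
  force: 12

```text
clock: 5.15
eef_pos: [564.2, 163.5, 296.9]
eef_rot: [3.141, 0.0, 1.801]
wrist_force: [-0.5, 0.7, 1.2]
finger_gap: 11.8
```

>>> drive_tool:
  rows:
    - {"offset":[-4,0,0],"spin":0,"jaw":4}
    - {"offset":[-8,0,0],"spin":0,"jaw":4}
    - {"offset":[-8,0,0],"spin":0,"jaw":4}
    - {"offset":[-8,0,0],"spin":0,"jaw":4}
    - {"offset":[-8,0,0],"spin":0,"jaw":4}
    - {"offset":[-8,0,0],"spin":0,"jaw":4}
    - {"offset":[-8,0,0],"spin":0,"jaw":4}
    - {"offset":[-8,0,0],"spin":0,"jaw":4}
    - {"offset":[0,0,0],"spin":0,"jaw":4}
    - {"offset":[0,0,0],"spin":0,"jaw":4}

```text
clock: 6.15
eef_pos: [578.1, 103.7, 296.9]
eef_rot: [3.141, 0.002, 1.8]
wrist_force: [0.8, -3.2, 5.0]
finger_gap: 11.9
```

>>> drive_tool:
  rows:
    - {"offset":[-3.66,-0.1,0],"spin":3,"jaw":4}
    - {"offset":[-3.66,-0.1,0],"spin":3,"jaw":4}
    - {"offset":[-3.66,-0.1,0],"spin":3,"jaw":4}
    - {"offset":[-3.66,-0.1,0],"spin":3,"jaw":4}
    - {"offset":[-3.66,-0.1,0],"spin":3,"jaw":4}
    - {"offset":[-3.66,-0.1,0],"spin":3,"jaw":4}
    - {"offset":[-3.66,-0.1,0],"spin":3,"jaw":4}
    - {"offset":[0,0,0],"spin":0,"jaw":4}
    - {"offset":[0,0,0],"spin":0,"jaw":4}

```text
clock: 7.05
eef_pos: [579.1, 78.7, 296.8]
eef_rot: [3.141, 0.001, 1.435]
wrist_force: [-0.5, -0.7, 5.8]
finger_gap: 11.9
```

>>> drive_tool:
  rows:
    - {"offset":[-3.66,-0.1,-0.1],"spin":3,"jaw":4}
    - {"offset":[-3.66,-0.1,-0.1],"spin":3,"jaw":4}
    - {"offset":[-3.66,-0.1,-0.1],"spin":3,"jaw":4}
    - {"offset":[-3.66,-0.1,-0.1],"spin":3,"jaw":4}
    - {"offset":[-3.66,-0.1,-0.1],"spin":3,"jaw":4}
    - {"offset":[-3.66,-0.1,0],"spin":3,"jaw":4}
    - {"offset":[-3.66,-0.1,0],"spin":3,"jaw":4}
    - {"offset":[0,0,0],"spin":0,"jaw":4}

```text
clock: 7.85
eef_pos: [570.8, 54.5, 296.9]
eef_rot: [-3.142, 0.001, 1.067]
wrist_force: [0.4, -1.1, 1.8]
finger_gap: 12.1
```

Run:
```python
from h import *
s=manip.read_state(); print(s['wrist_force'],s['moment'],s['eef_pos'])
c=cam('side'); cv2.imwrite('pics/s2.png',cv2.resize(c['color'][150:400,220:520],None,fx=2,fy=2))
```

```text
[ 0.38352561 -1.12204382  1.76778352] [-0.39630557  0.06049406 -0.05121934] [570.84211221  54.54890026 296.89425741]
```

View pics/s2.png

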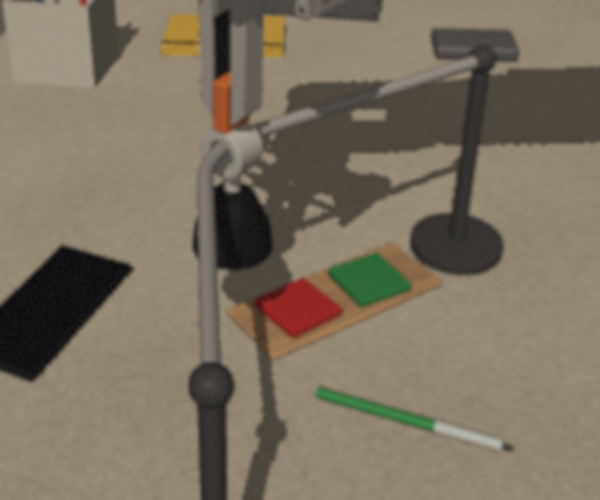

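Lamp is in the bend at (235,200) in the crop, held upright, with the tiles untouched. Finishing the bend.

>>> drive_tool:
  rows:
    - {"offset":[-3.66,-0.1,0],"spin":3,"jaw":4}
    - {"offset":[-3.66,-0.1,0],"spin":3,"jaw":4}
    - {"offset":[-3.66,-0.1,0],"spin":3,"jaw":4}
    - {"offset":[-3.66,-0.1,0],"spin":3,"jaw":4}
    - {"offset":[-3.66,-0.1,0],"spin":3,"jaw":4}
    - {"offset":[-3.66,-0.1,0],"spin":3,"jaw":4}
    - {"offset":[-4,0,0],"spin":0,"jaw":4}
    - {"offset":[-6,0,0],"spin":0,"jaw":4}
    - {"offset":[-8,0,0],"spin":0,"jaw":4}
    - {"offset":[-8,0,0],"spin":0,"jaw":4}
    - {"offset":[-4,0,0],"spin":0,"jaw":4}
    - {"offset":[0,0,0],"spin":0,"jaw":4}
    - {"offset":[0,0,0],"spin":0,"jaw":4}

```text
clock: 9.2
eef_pos: [535.6, 17.5, 297.1]
eef_rot: [-3.141, 0.0, 0.754]
wrist_force: [0.6, 0.4, -1.6]
finger_gap: 12.2
```

>>> drive_tool:
  rows:
    - {"offset":[-5,0,0],"spin":0,"jaw":4}
    - {"offset":[-8,0,0],"spin":0,"jaw":4}
    - {"offset":[-8,0,0],"spin":0,"jaw":4}
    - {"offset":[-8,0,0],"spin":0,"jaw":4}
    - {"offset":[-8,0,0],"spin":0,"jaw":4}
    - {"offset":[-8,0,0],"spin":0,"jaw":4}
    - {"offset":[-8,0,0],"spin":0,"jaw":4}
    - {"offset":[-8,0,0],"spin":0,"jaw":4}
    - {"offset":[-7,0,0],"spin":0,"jaw":4}
    - {"offset":[-6,0,0],"spin":0,"jaw":4}
    - {"offset":[-3,0,0],"spin":0,"jaw":4}
    - {"offset":[0,0,0],"spin":0,"jaw":4}
    - {"offset":[0,0,0],"spin":0,"jaw":4}
    - {"offset":[0,0,0],"spin":0,"jaw":4}

```text
clock: 10.6
eef_pos: [479.6, -35.0, 297.1]
eef_rot: [-3.142, 0.0, 0.754]
wrist_force: [0.5, -0.2, -1.9]
finger_gap: 12.1
```

```bash
cat > chk.py <<'E'
from h import *
import sys
print(manip.read_state()['wrist_force'])
for n in ('top','side'):
    c=cam(n); cv2.imwrite(f'pics/{n}_{sys.argv[1]}.png',cv2.resize(c['color'][150:400,220:520],None,fx=2,fy=2))
    for k,m in masks(c).items():
        P=cloud(c,m); b=(P[:,0]>400)&(P[:,0]<620)&(abs(P[:,1])<90)
        P=P[b&((P[:,2]>190)&(P[:,2]<240) if k=='orange' else (P[:,2]>10)&(P[:,2]<20))]
        if len(P)>20: r=cv2.minAreaRect(P[:,:2].astype(np.float32)); print(n,k,len(P),np.round(r[0],1),np.round(r[1],1),P[:,2].min(),P[:,2].max())
E
python3 chk.py 3
```

```text
[ 0.53722648 -0.19675977 -1.87543887]
top red 547 [529.1  10.4] [48.9 47.7] 10.637131634352903 18.958276550168137
side green 593 [473.9 -32.5] [49.5 50.4] 10.014317967780665 16.533833600777243
side red 697 [526.8  12.6] [51.2 50.6] 10.056994821894142 16.41611700933614
side orange 227 [479.1 -32.4] [26.6 15.9] 194.07777392107423 229.22990479404086
```

View pics/side_3.png

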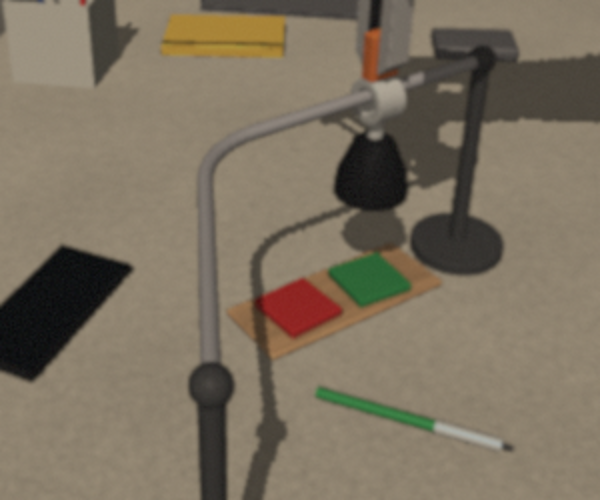

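Lamp at (370,160) in the crop hangs above the green tile; the measured offset is about 4 mm. I lower slightly so the rail carries its weight, then let go.

>>> drive_tool:
  rows:
    - {"offset":[-1,0,0.4],"spin":0,"jaw":4}
    - {"offset":[-1,0,0.3],"spin":0,"jaw":4}
    - {"offset":[0,0,0],"spin":0,"jaw":4}
    - {"offset":[0,0,0],"spin":0,"jaw":4}
  force: 3

```text
clock: 11.1
eef_pos: [478.2, -36.5, 296.7]
eef_rot: [3.141, -0.001, 0.754]
wrist_force: [1.8, 1.7, 3.2]
finger_gap: 12.0
```

>>> drive_tool:
  rows:
    - {"offset":[0,0,0],"spin":0,"jaw":14}
    - {"offset":[0,0,0],"spin":0,"jaw":17}
    - {"offset":[0,0,0],"spin":0,"jaw":22}
    - {"offset":[0,0,0],"spin":0,"jaw":30}
    - {"offset":[0,0,0],"spin":0,"jaw":40}
    - {"offset":[0,0,0],"spin":0,"jaw":50}
    - {"offset":[0,0,0],"spin":0,"jaw":50}
    - {"offset":[0,0,-5],"spin":0,"jaw":50}
    - {"offset":[0,0,-10],"spin":0,"jaw":50}
    - {"offset":[0,0,-20],"spin":0,"jaw":50}
    - {"offset":[0,0,-30],"spin":0,"jaw":50}
    - {"offset":[0,0,-30],"spin":0,"jaw":50}
    - {"offset":[-30,0,-20],"spin":0,"jaw":50}
    - {"offset":[-40,0,0],"spin":0,"jaw":50}
    - {"offset":[-40,0,0],"spin":0,"jaw":50}
    - {"offset":[-30,0,0],"spin":0,"jaw":50}
    - {"offset":[0,0,0],"spin":0,"jaw":50}
    - {"offset":[0,0,0],"spin":0,"jaw":50}
    - {"offset":[0,0,0],"spin":0,"jaw":50}
    - {"offset":[0,0,0],"spin":0,"jaw":50}

```text
clock: 13.1
eef_pos: [376.5, -131.8, 411.5]
eef_rot: [-3.141, 0.0, 0.755]
wrist_force: [0.4, 0.5, 0.1]
finger_gap: 50.0
```

```bash
python3 chk.py 4; python3 chk.py 5; cat > /dev/null; python3 -c "
import cv2,numpy as np
cv2.imwrite('pics/both.png',cv2.resize(np.hstack([cv2.imread('pics/top_5.png'),cv2.imread('pics/side_5.png')]),(800,333)))"
```

```text
[0.41303463 0.47580666 0.11094593]
top green 40 [492.6 -22.6] [ 9.2 46.8] 11.821304189867286 17.511225968846368
top red 547 [529.1  10.3] [48.9 47.7] 10.4067037944529 18.67166355967432
top orange 213 [480.2 -35.7] [26.1 13.6] 190.45807491312246 230.55227801759074
side green 598 [474.1 -32.7] [50.6 49.9] 10.067408553290862 17.349142411914023
side red 693 [527.   12.6] [49.5 50. ] 10.014392379347782 16.489738165260107
side orange 445 [479. -34.] [26.4 14.8] 193.55393982928254 229.43611989438654
[ 0.54287432  0.97056061 -1.15531232]
top green 41 [493.  -22.9] [ 9.1 48.1] 12.368312782082304 17.184660512283017
top red 548 [529.1  10.3] [48.9 47.6] 10.157030009188473 18.591940943772208
top orange 214 [482.  -37.7] [26.  19.4] 190.0227356800681 230.59565759077427
side green 600 [474.6 -33.1] [49.4 50.9] 10.055444626593637 16.177944165040067
side red 696 [526.9  12.8] [50.3 52.5] 10.014555485842921 16.572538690347507
side orange 444 [478.7 -33.5] [26.8 14.6] 193.39578945951092 229.3915679064225
```

View pics/both.png

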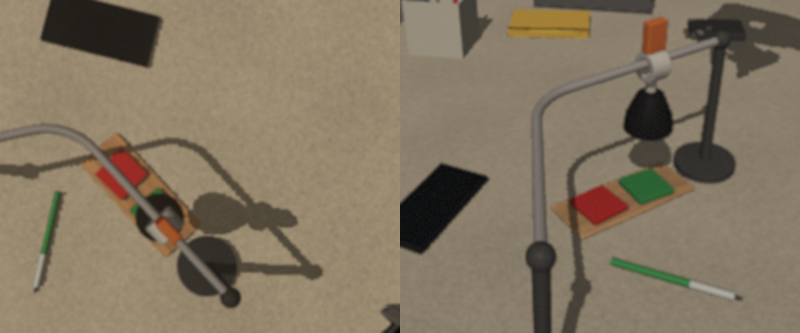

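Lamp hangs free and upright over the green tile, at top (160,218) and side (650,100) in the picture, with the gripper clear. I let it settle, then check stillness.

>>> drive_tool:
  rows:
    - {"offset":[0,0,0]}
    - {"offset":[0,0,0]}
    - {"offset":[0,0,0]}
    - {"offset":[0,0,0]}
    - {"offset":[0,0,0]}
    - {"offset":[0,0,0]}
    - {"offset":[0,0,0]}
    - {"offset":[0,0,0]}
    - {"offset":[0,0,0]}
    - {"offset":[0,0,0]}
    - {"offset":[0,0,0]}
    - {"offset":[0,0,0]}
    - {"offset":[0,0,0]}
    - {"offset":[0,0,0]}
    - {"offset":[0,0,0]}
    - {"offset":[0,0,0]}
    - {"offset":[0,0,0]}
    - {"offset":[0,0,0]}
    - {"offset":[0,0,0]}
    - {"offset":[0,0,0]}

```text
validation failed for argument at $.ro...
```

```bash
python3 - <<'E'
from h import *
I=[cam('side')['color'][150:400,220:520].astype(float) for _ in range(8)]
print([np.abs(cv2.GaussianBlur(i-I[0],(0,0),3)).max().round(1) for i in I[1:]])
for i in (0,3,7):
    h=cv2.cvtColor(I[i].astype(np.uint8),cv2.COLOR_BGR2HSV); m=(h[...,0]>7)&(h[...,0]<22)&(h[...,1]>110)&(h[...,2]>60); m[80:]=0
    b=(h[...,2]<30); b[:60]=0; b[105:]=0; b[:,:150]=0; b[:,215:]=0
    print(np.argwhere(m).mean(0).round(2),np.argwhere(b).mean(0).round(2))
E
python3 chk.py 6
```

```text
[np.float64(1.4), np.float64(1.6), np.float64(1.5), np.float64(2.0), np.float64(2.0), np.float64(2.1), np.float64(2.0)]
[ 19.69 133.41] [ 88.16 186.06]
[ 19.7  133.43] [ 88.11 186.05]
[ 19.7  133.51] [ 88.11 185.93]
[-0.22100649 -0.1693545  -0.44349681]
top green 42 [492.9 -23. ] [ 9.1 48.2] 11.149766286933025 18.18423251347406
top red 546 [529.1  10.3] [48.9 47.5] 10.71986007687526 19.442471804116845
top orange 212 [480.2 -35.7] [26.1 13.5] 190.17578635743115 231.32600835448898
side green 601 [474.5 -32.8] [49.2 50.4] 10.10934438974786 16.483773448480335
side red 704 [526.7  12.6] [50.5 50.9] 10.050200614421223 16.25352985642648
side orange 445 [478.5 -33.6] [28.1 14. ] 193.66939005924868 229.34723260417996
```

>>> drive_tool:
  rows:
    - {"offset":[0,0,0],"spin":0,"jaw":50}
    - {"offset":[0,0,0],"spin":0,"jaw":50}
    - {"offset":[0,0,0],"spin":0,"jaw":50}
    - {"offset":[0,0,0],"spin":0,"jaw":50}
    - {"offset":[0,0,0],"spin":0,"jaw":50}
    - {"offset":[0,0,0],"spin":0,"jaw":50}
    - {"offset":[0,0,0],"spin":0,"jaw":50}
    - {"offset":[0,0,0],"spin":0,"jaw":50}
    - {"offset":[0,0,0],"spin":0,"jaw":50}
    - {"offset":[0,0,0],"spin":0,"jaw":50}
    - {"offset":[0,0,0],"spin":0,"jaw":50}
    - {"offset":[0,0,0],"spin":0,"jaw":50}

```text
clock: 15.0
eef_pos: [376.0, -132.4, 411.4]
eef_rot: [-3.142, 0.0, 0.754]
wrist_force: [-0.5, -0.3, -0.7]
finger_gap: 49.8
```

```bash
python3 chk.py 7; python3 -c "
from h import *
print(manip.sign_off())"
```

```text
[-0.54850976 -0.27990184 -0.6913958 ]
top green 42 [492.9 -23. ] [ 9.3 48.1] 11.88005074693487 17.995255585904594
top red 547 [529.1  10.3] [48.9 47.6] 11.746522784805668 19.88407910066957
top orange 212 [480.3 -35.6] [26.3 14. ] 191.12977067502888 230.75362601606585
side green 594 [474.  -32.4] [49.1 49.2] 10.03628709352122 16.241997762090698
side red 703 [527.5  12.5] [50.  51.9] 10.000525825757778 16.267818236669985
side orange 444 [478.5 -33.8] [26.8 14.8] 193.1568105839118 229.3976513022882
the job is handed in; nothing more can be done
None
```

I gripped the lamp by its orange tab and slid it along leg A. I turned the gripper with the rail through the 60° bend, with about 6 N or less at the wrist at each stop. I then slid the lamp along leg B and let it go over the green tile. The job was handed in just after 15 s on the robot's clock.

- **Position:** the lamp tab measures (478.5, -33.8) mm in the side camera, against (474.0, -32.4) mm for the green tile's centre. That is about 5 mm off, within the 20 mm allowed. The lamp hides most of the green tile from the top camera, so that camera could only confirm the tab, at (480.3, -35.6) mm.
- **Stillness and tilt:** the lamp moved no more than about 0.15 pixel over 0.35 s. In the pictures it hangs upright, but I did not measure its tilt as a number.
- **Tiles:** both are within about 2 mm of their starting positions, which is the scatter of the measurements.
- **Robot:** the gripper is well clear of everything.
- **Disagreements:** early on, the top and side cameras differed by 5–8 mm along y. I used positions between the two, and the wrist camera agreed with the top one. One waiting move was refused because its rows were incomplete; I sent it again correctly.

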